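# Turn the freshly coated teal pot to the front

### The arm

A 6-joint arm with a two-finger parallel gripper is mounted at the origin on the work surface. World frame = base frame: x ahead of the robot, y to its left, z up, the work surface at z = 0. Lengths are in m, angles in rad, forces in N, time in s.
With the tool pointing down it reaches from about 0.35 to 0.775 m from the base axis. Payload 5.5 kg.
Tool frame: the origin (TCP) lies at the very end of the fingers, on their centre line; the grasp point (between the pads) lies 19 mm behind it; y points along the fingers, z is the direction in which the jaws open and shut, and the axes are right-handed (so a half turn about y gives the same grasp; the last joint's range is limited). The gripper opens to 85 mm and grips with 20 to 120 N. Pads are 22 mm wide; open, the fingers measure 114 mm over their backs; the gripper's body (76 mm by 85 mm) begins 54 mm behind the grasp point. The pads swing forward as they close: fully open they stand 13 mm farther back than shut.
Start: joints at [-0.14, 0.313, 0.046, 1.304, 0, 1.431], TCP at [0.575, -0, 0.231] pointing down, gripper open.
Joint ranges: [-2.76, 2.76], [-0.86, 1.69], [-1.03, 1.26], [-2.2, 2.34], [-1.47, 1.5], [-3.14, 3.14]. Speed limits (rad/s): [2.57, 2.57, 3.14, 3.14, 3.14, 3.14].

### API

Orientations are given as a unit quaternion [w, x, y, z].
In Python, from workcell import env gives the robot as it stands.
- The arm moves only by the shell command python3 -m inch 'ROWS' [OPENING] [FORCE]. ROWS is JSON, a list that holds one entry, the list of rows, each a list of 4 numbers: the shift along the tool's x, y, z in mm, then the turn about the tool's y in degrees. In form: [[[tx, ty, tz, spin], ...]]. A call has 1 to 10 rows; each row is the pose to reach, as a shift and turn from the pose commanded when the call began, along the tool's axes at that moment; what a row does not reach only later rows make up. A row lasts 1/10 s, in which the tool goes at most 50 mm and 8.59 degrees, less where a joint would pass 70% of its speed; a pose out of reach is approached as far as the arm can. A call with a gripper value outside its range is refused whole. OPENING is the finger opening in mm, from 0 to 85.4, set as the call begins (- or left out, the last holds). The fingers move at their own pace and stop on an object; FORCE is the grip in N (left out, the last holds). Time passes only in rows, so rows that repeat a pose let the fingers close. It gives the time, the measured TCP pose, the force and the opening at its end, in the units of the state.
- env.get_state(): the state, without advancing time (a new reading comes with each control period).
- env.read_camera(name): name is "scene" or "side" or "wrist"; returns the picture (480x640x3 uint8, blue, green, red); there is no depth.
- env.camera_model(name): a dict with "fx", "fy", "cx", "cy" (pixels), "R" (3x3) and "t" (3): a world point X has camera coordinates R X + t; the wrist camera has in their place "mount" (4x4, takes a point from camera to tool coordinates, whose origin is the TCP and whose axes are the tool frame's). Camera axes: x right, y down, z forward; pixel columns grow to the right and rows downward; lengths in m; the calibration is good to about 2 mm. A picture is of the moment at which its call begins: read the wrist's pose just before it. camera_model takes no time and is no camera call.
- env.hand_in(): hands the job in, once; it reports no verdict.
The state is a dict: "clock": time; "joint_pos": joint angles; "qvel": joint speeds; "tau": joint torques, N m; "tcp_pos": TCP position; "orientation": TCP orientation; "wrist_force": force on the tool from outside, world axes, zero at the start; "ft_torque": the same for the moment, N m; "finger_gap": finger opening in m.
Only numpy, scipy, OpenCV 4.12 (cv2) and the standard library are available. Lean on these libraries where they do the work, as an engineer would, in place of code of your own. Each camera call takes 0.05 s, during which the arm holds its last target.

### The job

Four freshly coated little pots stand on the finishing turntable. Turn the wheel by gently pushing the black tabs on its rim with the fingertips, until the teal pot is at the front, lined up with the red pointer on the stand; then leave the wheel at rest and move clear. Pinch or lift nothing, do not touch any pot, and leave the jar, the cup and the brush where they are.

Things in the scene. Friction and masses are not known exactly. Their poses are not given: they have to be found in the camera images.
- stand: fixed stand of the turntable; origin on the table under the wheel's axis, z up. Its -x axis is the front: it runs from the axis to the red pointer (roughly towards the robot), whose tip is 148 mm and outer end 198 mm from the axis. Pointer and bracket are at most 54 mm high, lower than the wheel's top.
- wheel: plywood wheel, 284 mm across, 14 mm thick, top 64 mm above the table; origin on its axis at table level. It turns about z either way, without a stop within a turn, and stays where left (friction 1.1 N at the tabs, light damping). Six black rim tabs stand at 30, 90, 150, 210, 270, 330 degrees counter-clockwise from its own x axis. A steel hub rises 8 mm at the axis.
- tab0 (a point): middle of the tab at 30 degrees (all six alike): upright plate, 26 mm long radially (114 to 140 mm from the axis), 8 mm thick along the rim, 30 mm high (64 to 94 mm above the table); this point is 127 mm from the axis, 79 mm above the table
- teal_pot: teal terrazzo-look square pot with an open top, 46 x 46 mm, 40 mm high, 110 g, standing loose on the wheel with its centre about 65 mm from the axis; its origin is the centre of its underside, 64 mm above the table, z up. The one to bring to the front; never to be touched.
- maroon_pot: dark maroon terrazzo-look square pot with an open top, 46 x 46 mm, 40 mm high, 110 g, standing loose on the wheel with its centre about 65 mm from the axis; its origin is the centre of its underside, 64 mm above the table, z up. Never to be touched.
- ochre_pot: ochre yellow terrazzo-look square pot with an open top, 46 x 46 mm, 40 mm high, 110 g, standing loose on the wheel with its centre about 65 mm from the axis; its origin is the centre of its underside, 64 mm above the table, z up. Never to be touched.
- grey_pot: light grey terrazzo-look square pot with an open top, 46 x 46 mm, 40 mm high, 110 g, standing loose on the wheel with its centre about 65 mm from the axis; its origin is the centre of its underside, 64 mm above the table, z up. Never to be touched.
- pigment_jar: blue pigment jar with a white cap, 60 mm across, 85 mm high, standing loose on the table beside the wheel; origin at the centre of its underside. Leave alone.
- mixing_cup: white plastic cup, 72 mm across, 85 mm high, standing loose beside the wheel on the other side; origin at the centre of its underside. Leave alone.
- brush: paint brush lying loose on the table behind the wheel, about crosswise; origin at its underside. Leave alone.
There are look-alikes about, which are no part of the job. What is shaped like the maroon_pot but blue or purple is not meant. What is shaped like the grey_pot but purple is not meant.

How it is judged:
On the way:
1. the fingers push the wheel (contact force between the fingers and wheel above 0.3 N), for 0.05 s.
At the end, for the whole second after the job is handed in: The teal pot's centre is within 12 mm to either side of the line from the wheel's axis to the pointer, on the pointer's side (about 10 degrees); the wheel is at rest; all four pots stand upright on the wheel, 53 to 77 mm from the axis; jar, cup and brush are within 20 mm of where they were (y of teal_pot in the frame of stand between -0.012 and 0.012 m and x of teal_pot in the frame of stand below -0.05 m and angular speed of wheel below 0.03 rad/s and horizontal distance between teal_pot and wheel between 0.053 and 0.077 m and angle between each of teal_pot, maroon_pot, ochre_pot, grey_pot's own z axis and vertical below 0.1 rad and height (world z) of teal_pot between 0.058 and 0.072 m and horizontal distance between maroon_pot and wheel between 0.053 and 0.077 m and height (world z) of maroon_pot between 0.058 and 0.072 m and horizontal distance between ochre_pot and wheel between 0.053 and 0.077 m and height (world z) of ochre_pot between 0.058 and 0.072 m and horizontal distance between grey_pot and wheel between 0.053 and 0.077 m and height (world z) of grey_pot between 0.058 and 0.072 m and distance of each of pigment_jar, mixing_cup, brush from where it was at the start of the episode below 0.02 m); the robot touches nothing.
It fails at once if the robot touches a pot (their coating is fresh) (contact force between any of the fingers, the arm and teal_pot above 0.3 N or contact force between any of the fingers, the arm and maroon_pot above 0.3 N or contact force between any of the fingers, the arm and ochre_pot above 0.3 N or contact force between any of the fingers, the arm and grey_pot above 0.3 N).
It fails at once if a pot is lifted or tipped (height (world z) of any of teal_pot, maroon_pot, ochre_pot, grey_pot above 0.076 m or angle between any of teal_pot, maroon_pot, ochre_pot, grey_pot's own z axis and vertical above 0.25 rad).
It fails at once if the wheel is squeezed or pressed hard (over 35 N) (contact force between any of the fingers, the arm and wheel above 35 N).
It fails at once if the jar, the cup or the brush is shifted by more than 20 mm (distance of any of pigment_jar, mixing_cup, brush from where it was at the start of the episode above 0.02 m).
It also fails if it takes over 64 s, if anything falls off the work surface, if the arm or the gripper's body presses on something with over 40 N, if the wrist force passes 120 N, or if a joint passes its speed limit or range.

## Working session

There is one attempt and no reset: what is moved stays moved. The work goes in short steps, Python scripts to look and compute and a shell command to move; the robot and the scene stay as the last step left them, time stands still between calls to the robot, and variables do not carry over. Pictures are saved under pics/ and viewed, and the job is handed in when it is done.

```bash
mkdir -p pics; ls
python3 - <<'E'
from workcell import env
import cv2
s=env.get_state(); print(s)
for n in ["scene","side","wrist"]:
    cv2.imwrite(f"pics/{n}0.png",env.read_camera(n)); print(n,env.camera_model(n))
E
```

```text
pics
{'clock': 0.0, 'joint_pos': array([-1.39593431e-01,  3.14006105e-01,  4.50103744e-02,  1.30356602e+00,
        3.04934058e-05,  1.43117607e+00]), 'qvel': array([-4.37822945e-04,  7.99614821e-05,  9.03303615e-04, -6.78046594e-04,
        4.13778058e-04, -2.08292073e-03]), 'tau': array([-2.90074182e-03, -4.80629075e+01,  2.98531097e+01,  1.95313990e-02,
       -3.83516899e-04, -4.27451073e-05]), 'tcp_pos': array([5.74520468e-01, 7.07706268e-05, 2.30418434e-01]), 'orientation': array([ 0.49963947, -0.50037354,  0.50049807, -0.49948814]), 'wrist_force': array([-0.21269318, -0.5959343 ,  0.31160461]), 'ft_torque': array([0.01581597, 0.02731803, 0.05831161]), 'finger_gap': 0.08553565855730882}
scene {'fx': 457.7233103348484, 'fy': 457.7233103348484, 'cx': 315.49959464660617, 'cy': 242.26270761955357, 'R': array([[-0.5398009 ,  0.84165487, -0.01523352],
       [ 0.67691924,  0.42324714, -0.60219781],
       [-0.50039518, -0.33537878, -0.79820157]]), 't': array([ 0.24614155, -0.34878101,  1.49786373])}
side {'fx': 500.4777575217074, 'fy': 500.4777575217074, 'cx': 322.2246106426912, 'cy': 237.21464972392025, 'R': array([[ 9.33458711e-01, -3.58683839e-01,  8.59384887e-04],
       [-2.60758204e-01, -6.80252893e-01, -6.85026394e-01],
       [ 2.46292496e-01,  6.39219763e-01, -7.28517742e-01]]), 't': array([-0.46866723,  0.21272634,  1.14470813])}
wrist {'fx': 411.365752860899, 'fy': 411.365752860899, 'cx': 321.3223610116246, 'cy': 242.09733360769008, 'mount': array([[ 1.05873160e-03,  9.65970579e-01,  2.58649801e-01,
        -6.61363388e-02],
       [ 4.81104961e-04, -2.58650408e-01,  9.65970877e-01,
        -1.41902802e-01],
       [ 9.99999324e-01, -8.98266188e-04, -7.38574598e-04,
         8.20153958e-04],
       [ 0.00000000e+00,  0.00000000e+00,  0.00000000e+00,
         1.00000000e+00]])}
```

View pics/scene0.png

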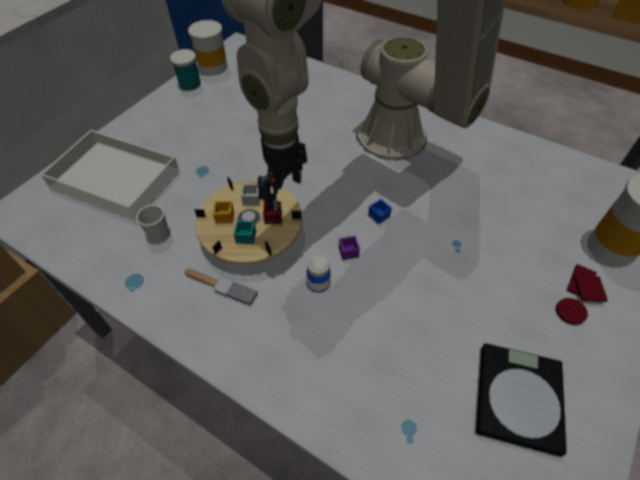

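View pics/side0.png

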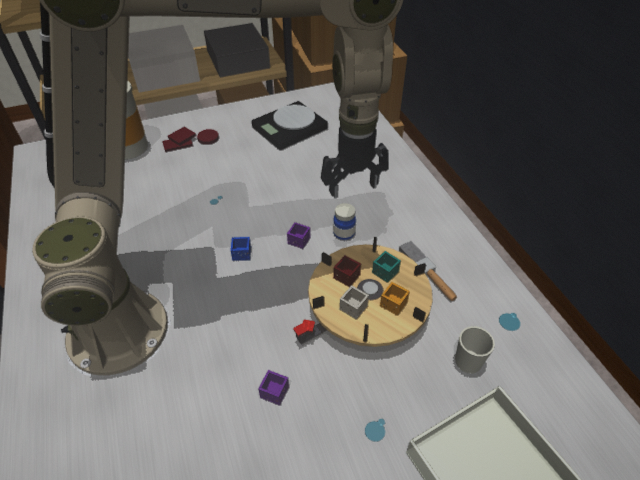

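View pics/wrist0.png

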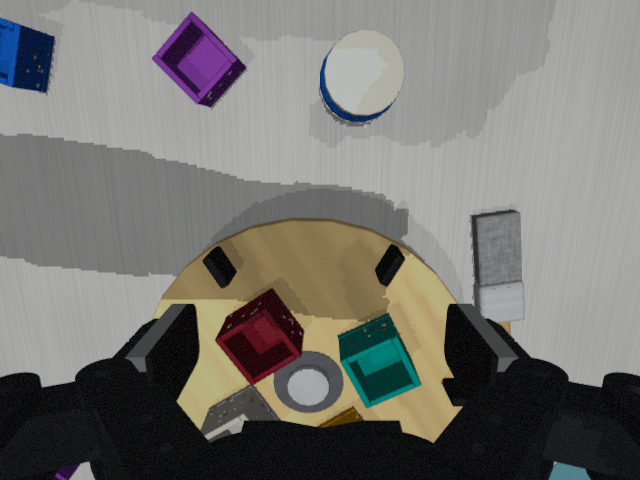

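The side view shows the wheel with its hub at (371,288), teal at (386,265), maroon at (347,270), grey at (354,301) and ochre at (395,297). The tabs are at (326,258), (375,244), (420,268), (419,314), (366,333) and (318,302). The red pointer is at (305,330), the jar at (345,222), the cup at (473,350) and the brush at (430,270).

Look-alikes: purple pots at (299,235) and (274,387) and a blue pot at (241,247) in the side view, all on the table. The only teal pot is the one on the wheel at (386,265). The teal-lidded jar at scene (187,75) and the blobs on the table are not pots.

```bash
cat > h.py <<'E'
import numpy as np, cv2
from workcell import env
def ray(n,u,v,z,st=None):
    m=env.camera_model(n); d=np.array([(u-m['cx'])/m['fx'],(v-m['cy'])/m['fy'],1.])
    if n=='wrist':
        from scipy.spatial.transform import Rotation as Ro
        q=st['orientation']; R=Ro.from_quat([q[1],q[2],q[3],q[0]]).as_matrix()
        M=m['mount']; o=R@M[:3,3]+st['tcp_pos']; w=R@M[:3,:3]@d
    else:
        R=np.array(m['R']); o=-R.T@m['t']; w=R.T@d
    return o+w*(z-o[2])/w[2]
def blobs(img,lo,hi,amin=30):
    h=cv2.cvtColor(img,cv2.COLOR_BGR2HSV); k=cv2.inRange(h,np.array(lo),np.array(hi))
    n,l,s,c=cv2.connectedComponentsWithStats(k)
    return [(int(s[i,4]),np.round(c[i],1),s[i,:4]) for i in range(1,n) if s[i,4]>=amin]
E
python3 - <<'E'
from h import *
im=cv2.imread('pics/side0.png')
def p(l,u,v,z,n='side'): r=ray(n,u,v,z); print(l,np.round(r[:2]*1000)); return r
hub=p('hub',371,287.5,.072)
for l,u,v in [('t',326,258),('t',375,244),('t',420,268),('t',419,314),('t',366,333),('t',318,302)]:
    r=p(l,u,v,.079); d=r-hub; print('   r',np.hypot(*d[:2]),'ang',np.degrees(np.arctan2(d[1],d[0])))
print('teal',blobs(im,(80,80,30),(95,255,255)))
print('red',blobs(im,(0,150,120),(8,255,255),10))
for l,u,v in [('teal',386,265),('maroon',347,270),('grey',354,301),('ochre',395,297)]:
    r=p(l,u,v,.084); d=r-hub; print('   r',np.hypot(*d[:2]),'ang',np.degrees(np.arctan2(d[1],d[0])))
for l,u,v in [('ptr',305,328)]:
    r=p(l,u,v,.05); d=r-hub; print('   r',np.hypot(*d[:2]),'ang',np.degrees(np.arctan2(d[1],d[0])))
c=im[190:390,250:510]
cv2.imwrite('pics/crop_side.png',cv2.resize(c,None,fx=3,fy=3,interpolation=cv2.INTER_CUBIC))
p('jar',345,210,.085);p('cup',474,338,.085)
E
```

```text
hub [ 565. -145.]
t [500. -31.]
   r 0.13124770168932412 ang 120.00155348087827
t [628. -32.]
   r 0.12901834851389596 ang 61.05440420521228
t [ 694. -138.]
   r 0.12840106953388966 ang 2.798947570638261
t [ 629. -252.]
   r 0.12472910281886457 ang -59.2004554782424
t [ 502. -254.]
   r 0.12639585610200776 ang -119.81005610207681
t [ 437. -144.]
   r 0.1286374627908203 ang 179.70228891834395
teal [(407, array([385.7, 264.5]), array([373, 251,  27,  31], dtype=int32))]
red [(183, array([304.4, 326.7]), array([294, 320,  21,  15], dtype=int32))]
teal [ 621. -105.]
   r 0.06826865609695572 ang 35.19006341426656
maroon [530. -87.]
   r 0.06787300730098851 ang 121.21341114337007
grey [ 510. -173.]
   r 0.06209661460568106 ang -152.67576959139282
ochre [ 599. -196.]
   r 0.06116442626028045 ang -56.50253018706715
ptr [ 393. -179.]
   r 0.1757124590388152 ang -168.71615134622098
jar [603.  99.]
cup [ 704. -349.]
```

View pics/crop_side.png

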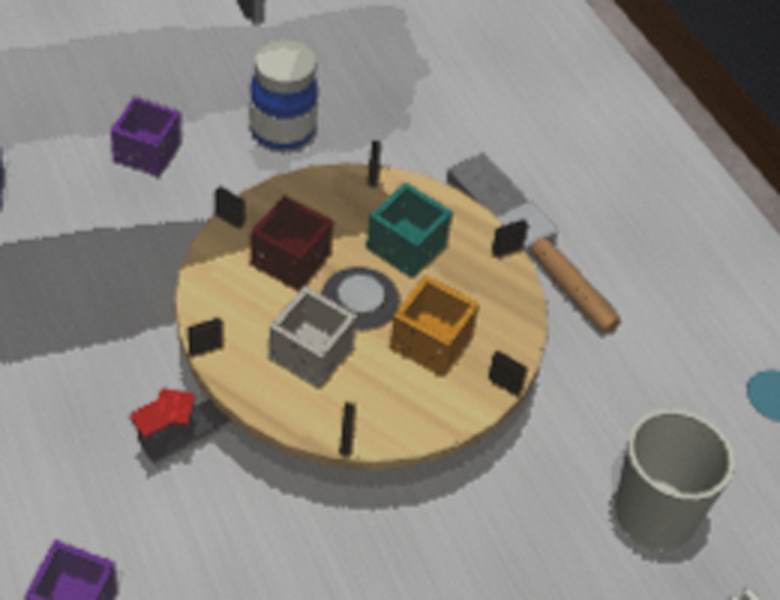

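The crop confirms that teal at (386,265) is the pot I want. Axis ≈ (565,-141) mm. Teal is at about 33° and the pointer at about 192.5°, so the wheel needs about +160° (CCW). The tabs are at about 0.5° + 60k. I will push the tab at 0° from behind along its circle. Tool axes are tx = -Y, ty = -Z, tz = +X.

```bash
python3 -m inch '[[[33,0,18,0],[67,0,37,0],[100,0,55,0],[133,0,73,0],[167,0,92,0],[200,0,110,0],[200,0,110,0],[200,0,110,0],[200,0,110,0]]]' 0 20
python3 - <<'E'
from h import *
st=env.get_state(); cv2.imwrite('pics/w1.png',env.read_camera('wrist')); cv2.imwrite('pics/sc1.png',env.read_camera('scene'));cv2.imwrite('pics/sd1.png',env.read_camera('side')); print(st['tcp_pos'],st['finger_gap'],st['joint_pos'])
a=cv2.imread('pics/w1.png');b=cv2.imread('pics/sd1.png')[190:390,250:510]
c=cv2.imread('pics/sc1.png')[150:310,130:350]
cv2.imwrite('pics/m1.png',np.hstack([cv2.resize(b,(400,308)),cv2.resize(c,(400,308))]))
E
```

```text
clock: 1.05
tcp_pos: [0.6846, -0.1991, 0.2311]
orientation: [0.5, -0.5, 0.5, -0.499]
wrist_force: [0.0, -0.3, 0.4]
finger_gap: 0.0001
[ 0.68458655 -0.19914825  0.2310859 ] 7.786855588327651e-05 [-3.95670221e-01  6.07202587e-01  5.03155594e-01  1.46777150e+00
  3.20427745e-04  1.17459337e+00]
```

View pics/w1.png

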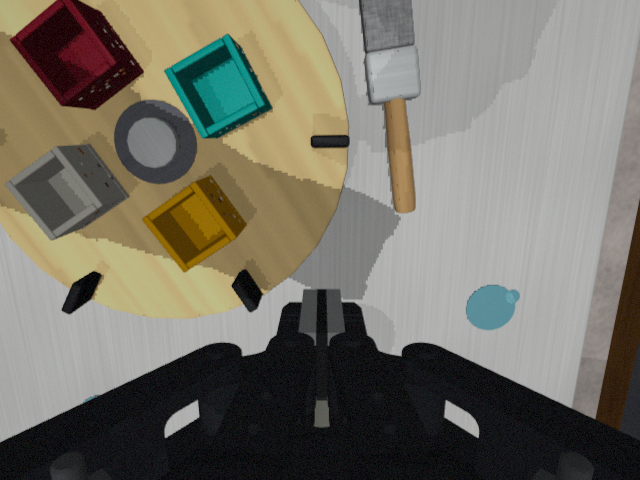

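View pics/m1.png

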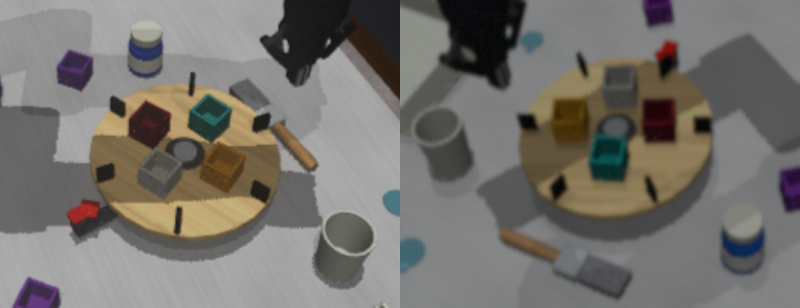

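The closed gripper hangs clear above the gap between the tabs at wrist pixels (330,141) and (247,290). The pointer now shows in the scene view too. I will refine the geometry before lowering.

```bash
python3 - <<'E'
from h import *
st=env.get_state()
r=lambda n,u,v,z:np.round(ray(n,u,v,z,st)[:2]*1000,1)
print('hub w',r('wrist',152,141,.072),'tab0 top',r('wrist',330,141,.094),'tab-60',r('wrist',247,285,.094),'teal top',r('wrist',213,82,.104))
sc=cv2.imread('pics/sc1.png'); sd=cv2.imread('pics/sd1.png')
for n,i in (('scene',sc),('side',sd)):
    for b in blobs(i,(0,150,100),(8,255,255),10): print(n,b,r(n,*b[1],.05))
    for b in blobs(i,(80,100,30),(95,255,255),30): print(n,'teal',b,r(n,*b[1],.088))
print('hub sc',r('scene',130+(617-400)*.55,150+128*160/308,.072))
E
python3 -m inch '[[[0,30,0,0],[0,60,0,0],[0,90,0,0],[0,115,0,0],[0,135,0,0],[0,147,0,0],[0,153,0,0],[0,153,0,0],[0,153,0,0]]]'
```

```text
hub w [ 564.7 -138.8] tab0 top [ 691.2 -138.3] tab-60 [ 631.6 -239.8] teal top [ 618.8 -102.9]
scene (47, array([276.3, 175.4]), array([271, 172,  11,   8], dtype=int32)) [ 385.7 -179. ]
scene teal (466, array([187.4,  76.5]), array([175,  63,  24,  27], dtype=int32)) [ 188.  -690.7]
scene teal (409, array([244.3, 231. ]), array([234, 219,  21,  24], dtype=int32)) [ 618.7 -107.3]
side (174, array([303.7, 327.3]), array([294, 320,  20,  16], dtype=int32)) [ 391.  -176.4]
side teal (415, array([ 80.3, 140.2]), array([ 64, 128,  32,  23], dtype=int32)) [-20.  658.2]
side teal (189, array([386.9, 263. ]), array([373, 251,  27,  23], dtype=int32)) [ 623.9 -103.5]
hub sc [ 564.2 -136. ]
clock: 2.1
tcp_pos: [0.6857, -0.2001, 0.0797]
orientation: [-0.5, 0.5, -0.499, 0.501]
wrist_force: [-0.9, 0.3, -0.6]
finger_gap: 0.0001
```

Run:
```python
from h import *
P=lambda a:np.array([565+132*np.cos(np.radians(a)),-139.5+132*np.sin(np.radians(a))])
def call(s,angs):
    print(s,'->',[[int(round(-(P(a)-s)[1])),0,int(round((P(a)-s)[0])),0] for a in angs]); return P(angs[-1])
s=np.array([685,-200.])
s=call(s,[-22,-18,-14,-10,-8,-6,-4,-2,0,3])
a=3
while a<138:
    L=[a+3.5*(i+1) for i in range(10)]; s=call(s,L); a=L[-1]
```

```text
[ 685. -200.] -> [[-11, 0, 2, 0], [-20, 0, 6, 0], [-29, 0, 8, 0], [-38, 0, 10, 0], [-42, 0, 11, 0], [-47, 0, 11, 0], [-51, 0, 12, 0], [-56, 0, 12, 0], [-60, 0, 12, 0], [-67, 0, 12, 0]]
[ 696.81909859 -132.59165378] -> [[-8, 0, -1, 0], [-16, 0, -2, 0], [-24, 0, -3, 0], [-32, 0, -6, 0], [-39, 0, -8, 0], [-47, 0, -11, 0], [-54, 0, -15, 0], [-61, 0, -19, 0], [-68, 0, -23, 0], [-74, 0, -28, 0]]
[669.01741948 -58.23268526] -> [[-6, 0, -5, 0], [-12, 0, -11, 0], [-18, 0, -17, 0], [-23, 0, -23, 0], [-28, 0, -29, 0], [-32, 0, -36, 0], [-36, 0, -43, 0], [-39, 0, -50, 0], [-42, 0, -58, 0], [-45, 0, -65, 0]]
[603.59306502 -13.26777221] -> [[-2, 0, -8, 0], [-4, 0, -16, 0], [-5, 0, -24, 0], [-6, 0, -32, 0], [-6, 0, -40, 0], [-5, 0, -48, 0], [-5, 0, -56, 0], [-3, 0, -64, 0], [-2, 0, -72, 0], [1, 0, -79, 0]]
[524.20975674 -13.96053985] -> [[3, 0, -8, 0], [6, 0, -15, 0], [10, 0, -22, 0], [14, 0, -29, 0], [18, 0, -36, 0], [23, 0, -42, 0], [28, 0, -48, 0], [34, 0, -54, 0], [40, 0, -60, 0], [46, 0, -65, 0]]
```

```bash
python3 -m inch '[[[-11,0,2,0],[-20,0,6,0],[-29,0,8,0],[-36,0,10,0],[-41,0,11,0],[-45,0,11,0],[-50,0,12,0],[-55,0,12,0],[-60,0,12,0],[-67,0,12,0]]]'
python3 - <<'E'
from h import *
i=env.read_camera('side')[150:390,230:550]; cv2.imwrite('pics/p1.png',cv2.resize(i,None,fx=2.4,fy=2.4))
E
```

```text
clock: 3.1
tcp_pos: [0.6968, -0.1332, 0.0783]
orientation: [-0.5, 0.5, -0.5, 0.5]
wrist_force: [-0.8, -1.2, 0.2]
finger_gap: -0.0001
```

View pics/p1.png

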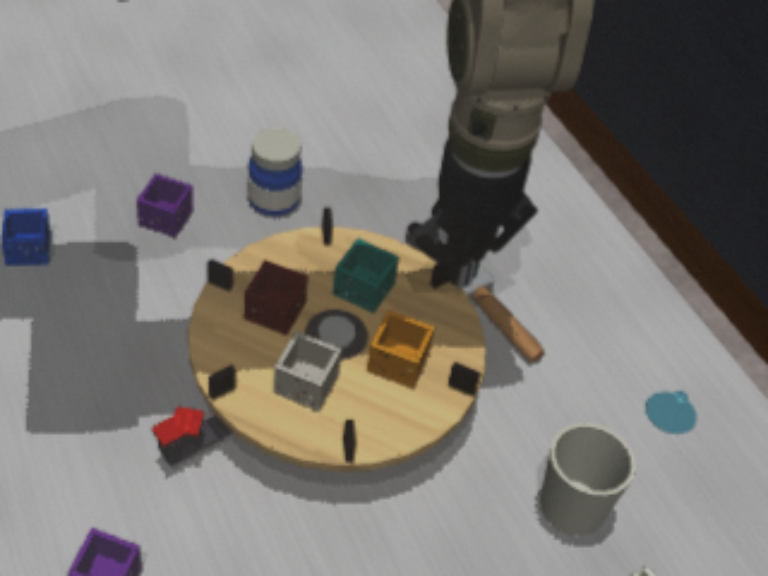

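The wheel is turning: the tab under the fingers is at (445,272) with about 1.2 N, and the pots are standing and clear. I continue along the arc.

```bash
python3 -m inch '[[[-8,0,-1,0],[-16,0,-2,0],[-24,0,-3,0],[-32,0,-6,0],[-39,0,-8,0],[-47,0,-11,0],[-54,0,-15,0],[-61,0,-19,0],[-68,0,-23,0],[-74,0,-28,0]]]'
python3 - <<'E'
from h import *
i=env.read_camera('side')[150:390,230:550]; cv2.imwrite('pics/p2.png',cv2.resize(i,None,fx=2.4,fy=2.4))
E
```

```text
clock: 4.15
tcp_pos: [0.6688, -0.0584, 0.0784]
orientation: [0.5, -0.5, 0.5, -0.5]
wrist_force: [-0.3, -2.4, 0.1]
finger_gap: -0.0003
```

View pics/p2.png

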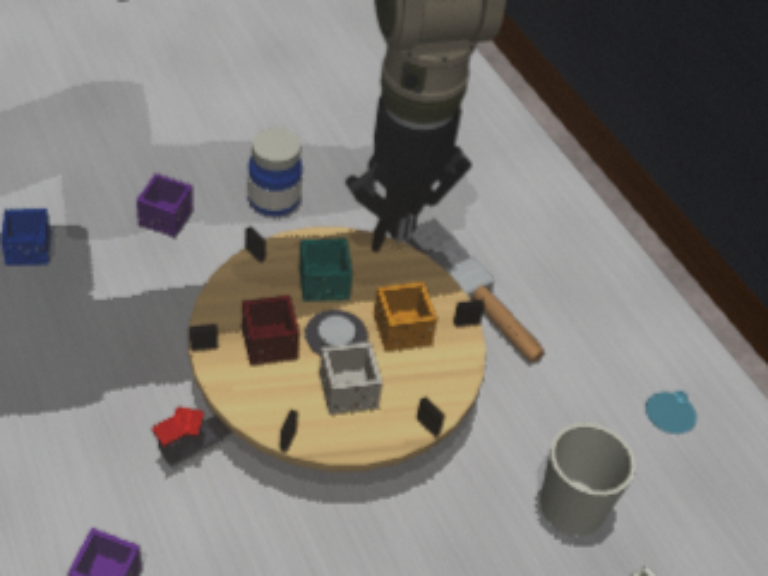

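The tab at (380,232) is being pushed, with the teal pot now at (326,268) in the crop and everything upright. I carry on.

```bash
python3 -m inch '[[[-6,0,-5,0],[-12,0,-11,0],[-18,0,-17,0],[-23,0,-23,0],[-28,0,-29,0],[-32,0,-36,0],[-36,0,-43,0],[-39,0,-50,0],[-42,0,-58,0],[-45,0,-65,0]]]'
python3 -m inch '[[[-2,0,-8,0],[-4,0,-16,0],[-5,0,-24,0],[-6,0,-32,0],[-6,0,-40,0],[-5,0,-48,0],[-5,0,-56,0],[-3,0,-64,0],[-2,0,-72,0],[1,0,-79,0]]]'
python3 - <<'E'
from h import *
i=env.read_camera('side')[150:390,230:550]; cv2.imwrite('pics/p3.png',cv2.resize(i,None,fx=2.4,fy=2.4))
E
```

```text
clock: 5.2
tcp_pos: [0.6033, -0.0138, 0.0784]
orientation: [0.5, -0.5, 0.5, -0.5]
wrist_force: [0.9, -1.1, -0.5]
finger_gap: 0.0002
clock: 6.2
tcp_pos: [0.5243, -0.0149, 0.0783]
orientation: [0.5, -0.5, 0.5, -0.5]
wrist_force: [1.5, -0.1, 0.9]
finger_gap: -0.0001
```

View pics/p3.png

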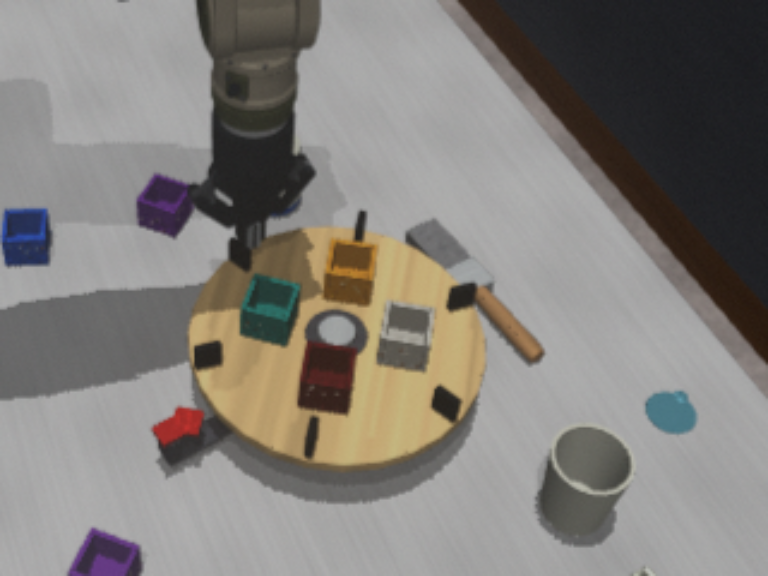

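Teal is at (270,310) in the crop, nearing the front, and the gripper passed over the jar's side without touching it. I do the next arc up to a finger angle of about 143°, then measure.

```bash
python3 -m inch '[[[3,0,-8,0],[6,0,-15,0],[10,0,-22,0],[14,0,-29,0],[18,0,-36,0],[23,0,-42,0],[28,0,-48,0],[34,0,-54,0],[40,0,-60,0],[46,0,-65,0]]]'
python3 - <<'E'
from h import *
I=env.read_camera('side');i=I[150:390,230:550]; cv2.imwrite('pics/p4.png',cv2.resize(i,None,fx=2.4,fy=2.4))
for b in blobs(I,(80,80,30),(95,255,255),60):
    p=ray('side',*b[1],.084)[:2]*1000-[565,-139.5]; print(b,p,np.degrees(np.arctan2(p[1],p[0]))%360)
E
```

```text
clock: 7.25
tcp_pos: [0.4594, -0.0614, 0.0783]
orientation: [0.5, -0.5, 0.5, -0.5]
wrist_force: [2.4, 1.4, -0.1]
finger_gap: -0.0001
(435, array([344.2, 290.7]), array([332, 278,  26,  29], dtype=int32)) [-6.40294396e+01 -3.55943642e-03] 180.00318510805928
```

View pics/p4.png

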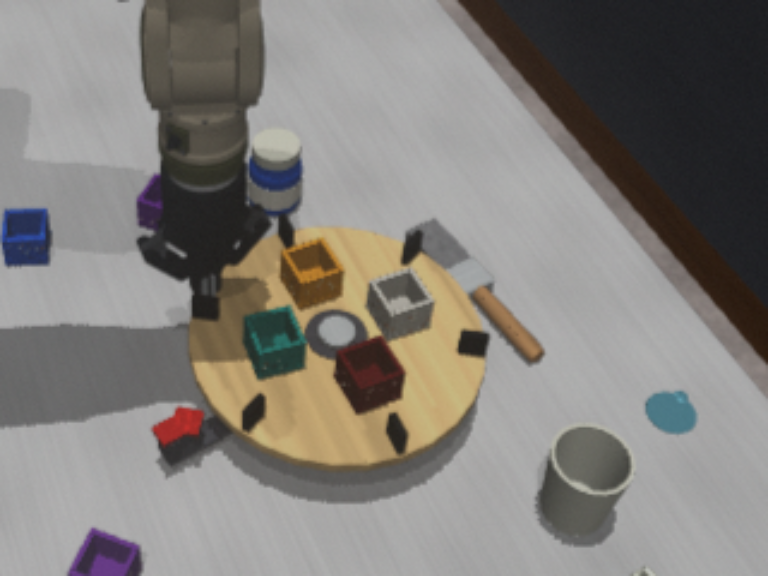

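Teal is at 180° and the target is about 192.4°, so 12.4° more.

```bash
python3 -m inch '[[[5,0,-4,0],[10,0,-7,0],[14,0,-9,0],[18,0,-11,0],[21,0,-13,0],[23,0,-14,0],[24,0,-14,0],[24,0,-14,0],[24,0,-14,0]]]'
python3 - <<'E'
from h import *
for n in ('side','scene'):
  I=env.read_camera(n); cv2.imwrite(f'pics/f5{n}.png',I)
  for b in blobs(I,(80,80,30),(95,255,255),60):
    p=ray(n,*b[1],.085)[:2]*1000-[565,-139.5]; print(n,b,p,np.degrees(np.arctan2(p[1],p[0]))%360)
I=cv2.imread('pics/f5side.png')[150:390,230:550]; cv2.imwrite('pics/p5.png',cv2.resize(I,None,fx=2.4,fy=2.4))
E
```

```text
clock: 8.2
tcp_pos: [0.4458, -0.0851, 0.0782]
orientation: [-0.5, 0.5, -0.5, 0.5]
wrist_force: [-0.4, 0.4, -1.0]
finger_gap: 0.0001
side (394, array([347.2, 294.1]), array([334, 281,  28,  28], dtype=int32)) [-61.77801758 -11.75213503] 190.77077739444792
scene (476, array([187.6,  76.5]), array([175,  63,  25,  27], dtype=int32)) [-380.41466903 -554.37951122] 235.5421248128747
scene (356, array([257.8, 194.9]), array([247, 184,  22,  23], dtype=int32)) [-65.50254258 -15.58890064] 193.38675045038735
```

View pics/p5.png

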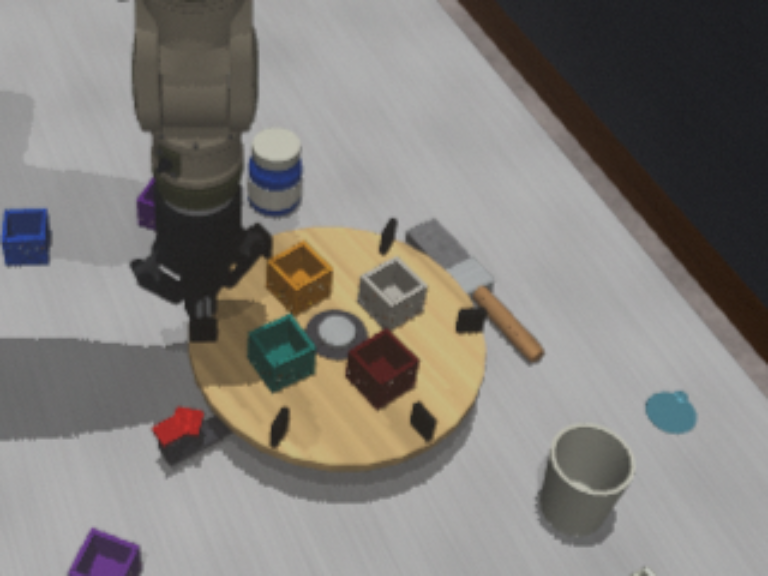

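Teal is at about 192° (190.8° from the side view, 193.4° from the scene view), against a pointer at 192.4°. I back off from the tab along the arc, then rise clear.

```bash
python3 -m inch '[[[-4,0,2,0],[-9,0,5,0],[-14,0,8,0],[-14,0,8,0],[-14,-15,8,0],[-14,-45,8,0],[-14,-80,8,0],[-14,-120,8,0],[-14,-150,8,0],[-14,-170,8,0]]]'
python3 -m inch '[[[-40,0,0,0],[-85,0,0,0],[-130,-10,0,0],[-170,-20,0,0],[-200,-30,0,0],[-220,-30,0,0],[-220,-30,0,0],[-220,-30,0,0]]]'
python3 - <<'E'
from h import *
A=np.array([565,-139.5])
for n in ('side','scene'):
  I=env.read_camera(n); cv2.imwrite(f'pics/f6{n}.png',I)
  for b in blobs(I,(80,80,30),(95,255,255),60):
    p=ray(n,*b[1],.085)[:2]*1000-A; print(n,b,p,np.degrees(np.arctan2(p[1],p[0]))%360)
  for b in blobs(I,(0,150,100),(8,255,255),10):
    p=ray(n,*b[1],.05)[:2]*1000-A; print(n,'red',b,p,np.degrees(np.arctan2(p[1],p[0]))%360)
a=cv2.imread('pics/f6side.png')[190:390,250:510];c=cv2.imread('pics/f6scene.png')[150:310,130:350]
cv2.imwrite('pics/p6.png',np.hstack([cv2.resize(a,(400,308)),cv2.resize(c,(400,308))]))
E
```

```text
clock: 9.3
tcp_pos: [0.4548, -0.0711, 0.2509]
orientation: [-0.501, 0.5, -0.499, 0.501]
wrist_force: [0.4, -0.4, 0.3]
finger_gap: 0.0002
clock: 10.1
tcp_pos: [0.4538, 0.1491, 0.2781]
orientation: [-0.5, 0.501, -0.5, 0.5]
wrist_force: [-0.2, 0.0, -0.2]
finger_gap: -0.0003
side (367, array([ 88.6, 138.8]), array([ 78, 124,  22,  28], dtype=int32)) [-562.11182022  800.94116298] 125.06172023454488
side (233, array([347. , 293.3]), array([334, 281,  28,  23], dtype=int32)) [-61.33212151  -9.56325121] 188.86251753480067
side red (184, array([304.5, 326.7]), array([294, 320,  21,  15], dtype=int32)) [-171.89810654  -36.07373176] 191.85183933946385
scene (469, array([187.5,  76.6]), array([175,  63,  25,  27], dtype=int32)) [-379.78940829 -554.26996083] 235.58080245709377
scene (351, array([257.6, 194.8]), array([247, 184,  22,  23], dtype=int32)) [-65.5107187  -16.26865911] 193.94646762212665
scene red (71, array([276.1, 176.9]), array([271, 172,  11,  11], dtype=int32)) [-174.01548751  -36.41593809] 191.8196246757684
```

View pics/p6.png

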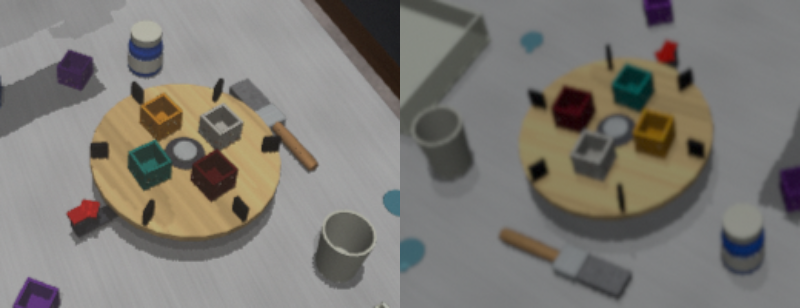

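In both views the teal pot, at (150,165) left and (632,87) right, lies between the hub and the red pointer at (83,210) and (667,48). All four pots are upright, and the jar, cup and brush have not moved. The bounding box of the teal pot in the scene view is the same as 2 s ago, so the wheel is at rest.

```bash
python3 -c "
from workcell import env
print(env.hand_in())"
```

```text
the job is handed in; nothing more can be done
None
```

I turned the wheel about 160° counter-clockwise in one gentle sweep with the closed fingertips on one rim tab. Then I backed off, rose clear and handed the job in. The arm finished at about 10 s of the 64 s allowed. No verdict was reported.

- **Alignment:** after moving clear, the teal pot's direction from the axis measured 188.9° in the side view and 193.9° in the scene view, against 191.8° for the pointer. Just before backing off, the same views gave 190.8° and 193.4°. The side value dropped because the colour mask caught less of the pot after moving clear. The two views disagree by a few degrees, but both are within the limit of about 10°.
- **Forces:** the wrist force was under 3 N at every reading during the pushes and about 0.3 N once clear.
- **Other things:** the last pictures show all four pots upright on the wheel. The jar, cup and brush look unmoved, judged by eye rather than measured.
- **Wheel at rest:** the outline of the teal pot in the scene view did not change over the last 2 s before hand-in.

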